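# Put the bar tools back in their own pots

## Task

The three things in the blue bar pots stand in each other's places. Rearrange them so that the tallest (the steel cocktail shaker) stands in the deepest pot, the middle one (the spice jar) in the middle pot and the shortest (the jigger) in the shallow pot; the rubber mat is free to stand one on meanwhile. Each must finally stand upright on the floor of its pot, set down and not dropped or knocked over on the way, and the timer and the spoon stay where they are.

Things in the scene. Friction and masses are not known exactly. Their poses are not given: they have to be found in the camera images.
- shaker_center (a point): steel three-piece cocktail shaker standing upright, 175 mm tall: cup 48 mm across at the foot and 59 mm at its widest (104 to 110 mm up), then a rounded shoulder, and on top a fixed round cap 35 to 37 mm across that reaches from 138 to 175 mm above the foot (its straight side ends at 166 mm); about 0.25 kg; the point is on its axis half-way up (87.5 mm above its foot), z along the axis, upward
- spice_jar_center (a point): round spice jar with a black screw cap, 40 mm across, 105 mm tall, standing upright; the point is on its axis half-way up (52.5 mm above its foot), z along the axis, upward
- jigger_center (a point): double steel jigger (hourglass measure), 45 mm across at both rims, 80 mm tall, standing upright; the point is on its axis half-way up (40 mm above its foot), z along the axis, upward; it can be gripped anywhere at 45 mm width, also close under its top rim
- pot_deep: deepest of three round glazed blue pots that are fixed to the bar: 75 mm tall, 76 mm across outside; like the others it has a round bore 66 mm across, a 5 mm wall and an inner floor 6 mm above its underside; origin at the centre of its underside, z up
- pot_mid: middle pot, 45 mm tall, otherwise like the deepest (76 mm outside, 66 mm bore, inner floor 6 mm up); fixed; origin at the centre of its underside, z up
- pot_low: shallow pot, 22 mm tall, otherwise like the deepest (76 mm outside, 66 mm bore, inner floor 6 mm up); fixed; origin at the centre of its underside, z up
- rubber_mat: free black rubber bar mat, 110 x 110 mm, its flat top 7 mm high, fixed; origin at the centre of its underside
- timer: round white kitchen timer with a black dial, 71 mm across, 38 mm tall, a bystander that lies loose; origin at the centre of its underside
- spoon: teaspoon with a red handle, 132 x 26 x 11 mm, a bystander that lies loose; origin at the centre of its underside, x along its length
Mind the look-alikes: they are no part of the job. What is shaped like the part that bears jigger_center but purple is not meant.

How it is judged:
By the outcome, as a careful person would: the job done as asked, in the order asked, and still so for the second after the job is handed in, with the robot touching nothing.
It also fails if it takes over 115 s, if anything falls off the work surface, if the arm or the gripper's body presses on something with over 40 N, if the wrist force passes 120 N, or if a joint passes its speed limit or range.

## Robot

A 6-joint arm with a two-finger parallel gripper is mounted at the origin on the work surface; the furniture and walls round the work are solid. World frame = base frame: x ahead of the robot, y to its left, z up, the work surface at z = 0. Lengths are in m, angles in rad, forces in N, time in s.
With the tool pointing down it reaches from about 0.35 to 0.775 m from the base axis. Payload 5.5 kg.
Tool frame: the origin (TCP) lies at the very end of the fingers, on their centre line; the grasp point (between the pads) lies env.pinch_z behind it (env.pinch_z is the distance from the TCP to the grasp point, in m); z points along the fingers, y is the line along which they close (so a half turn about z gives the same grasp; the last joint's range is limited). The gripper opens to 85 mm and grips with 20 to 120 N. Pads are 22 mm wide; open, the fingers measure 114 mm over their backs; the gripper's body (76 mm by 85 mm) begins 54 mm behind the grasp point. The pads swing forward as they close: fully open they stand 13 mm farther back than shut.
Start: joints at [-1.336, 0.313, 0.046, 1.304, 0, 1.431], TCP at [0.21, -0.535, 0.231] pointing down, gripper open.
Joint ranges: [-2.76, 2.76], [-0.86, 1.69], [-1.03, 1.26], [-2.2, 2.34], [-1.47, 1.5], [-3.14, 3.14]. Speed limits (rad/s): [2.57, 2.57, 3.14, 3.14, 3.14, 3.14].

## Interface

Orientations are given as a unit quaternion [w, x, y, z].
In Python, from workcell import env, eyes gives the robot as it stands.
- The arm moves only by the shell command python3 -m jog 'ROWS' [FORCE]. ROWS is JSON, one flat list of numbers, 7 for each row, row after row: the shift along the world's x, y, z as a fraction of full scale, then the turn, a rotation vector about the world's x, y, z as a fraction of full scale, then the opening, from -1 (shut) to 1 (fully open), so that 0 is half open. A call has 1 to 12 rows; each row is the pose to reach, as a shift and turn from the pose commanded when the call began, turning the shorter way round; what a row does not reach only later rows make up. Full scale, the value 1, is 20 cm for a shift and pi rad for a turn. A row lasts 1/12 s, in which the tool goes at most 41.7 mm and 7.16 degrees, less where a joint would pass 70% of its speed; a pose out of reach is approached as far as the arm can. A call with a number of a shift or a turn outside -1 to 1 is refused whole. A call with a gripper value outside its range is refused whole. The fingers move at their own pace and stop on an object; FORCE is the grip in N (left out, the last holds). Time passes only in rows, so rows that repeat a pose let the fingers close. It gives the time, the measured TCP pose, the force, the opening and the grip force at its end, in the units of the state.
- env.get_state(): the state, without advancing time (a new reading comes with each control period).
- eyes.read_camera(name): name is "scene" or "top"; returns (picture, depth): 384x512x3 uint8, red, green, blue; 384x512 float32, m along the optical axis (not along the pixel's ray), 0 where there is no reading.
- eyes.calibration(name): a dict with "fx", "fy", "cx", "cy" (pixels), "k1" (the pictures are not rectified: a ray, as slopes to the right and down, at radius r is drawn at 1 + k1 r^2 times it, then the intrinsics apply), "R" (3x3) and "t" (3): a world point X has camera coordinates R X + t. Camera axes: x right, y down, z forward; pixel columns grow to the right and rows downward; lengths in m; the calibration is good to about 2 mm. A picture is of the moment at which its call begins. calibration takes no time and is no camera call.
- env.hand_in(): hands the job in; it is judged then, once.
The state is a dict: "clock": time; "joint_pos": joint angles; "qvel": joint speeds; "tau": joint torques, N m; "tcp_pos": TCP position; "orientation": TCP orientation; "wrist_force": force on the tool from outside, world axes, zero at the start; "ft_torque": the same for the moment, N m; "finger_gap": finger opening in m; "grip_force": force on a finger pad.
Only numpy, scipy, OpenCV 4.12 (cv2) and the standard library are available. Lean on these libraries where they do the work, as an engineer would, in place of code of your own. Each camera call takes 0.05 s, during which the arm holds its last target. There are 200 camera calls.

## Working session

There is one attempt and no reset: what is moved stays moved. The work goes in short steps, Python scripts to look and compute and a shell command to move; the robot and the scene stay as the last step left them, time stands still between calls to the robot, and variables do not carry over. Pictures are saved under pics/ and viewed, at most 14 in all, crops included, and the job is handed in when it is done.

```bash
ls; mkdir -p pics; cat > h.py <<'E'
import numpy as np, cv2
from workcell import env, eyes
def cloud(name):
    im,d=eyes.read_camera(name); c=eyes.calibration(name)
    v,u=np.mgrid[0:384,0:512]
    K=np.array([[c["fx"],0,c["cx"]],[0,c["fy"],c["cy"]],[0,0,1.]])
    p=cv2.undistortPoints(np.stack([u,v],-1).reshape(-1,1,2).astype(np.float64),K,np.array([c["k1"],0,0,0.])).reshape(384,512,2)
    X=np.dstack([p,np.ones((384,512))])*d[...,None]
    W=(X-np.array(c["t"]))@np.array(c["R"])
    W[d==0]=np.nan
    return im,W
E
python3 - <<'E'
from h import *
print(env.pinch_z, env.get_state())
for n in("scene","top"):
    im,W=cloud(n); cv2.imwrite(f"pics/{n}0.png",cv2.resize(im[...,::-1],(768,576))); np.savez(f"{n}0.npz",im=im,W=W)
    c=eyes.calibration(n); print(n,-np.array(c["R"]).T@c["t"])
E
```

```text
pics
0.0187 {'clock': 0.0, 'joint_pos': array([-1.33559672e+00,  3.14015539e-01,  4.49661057e-02,  1.30364110e+00,
       -2.92837203e-05,  1.43121189e+00]), 'qvel': array([ 8.60914582e-04,  3.25972149e-05, -3.23566525e-04, -6.22313731e-04,
       -9.62371656e-04, -3.42217283e-04]), 'tau': array([ 1.42510624e-03, -4.80627751e+01,  2.98532206e+01,  1.93015917e-02,
       -1.44095594e-05,  9.19605512e-07]), 'tcp_pos': array([ 0.210356  , -0.53456395,  0.23039503]), 'orientation': array([-9.45320434e-04,  9.82492991e-01,  1.86297142e-01, -5.98865498e-05]), 'wrist_force': array([0.30072633, 0.21186088, 0.40786699]), 'ft_torque': array([ 0.01975026, -0.02606257, -0.00135318]), 'grip_force': 0.0, 'finger_gap': 0.08527105972319089}
scene [0.0894147  0.23587701 0.87553599]
top [0.38096744 0.02909804 1.01457145]
```

View pics/scene0.png

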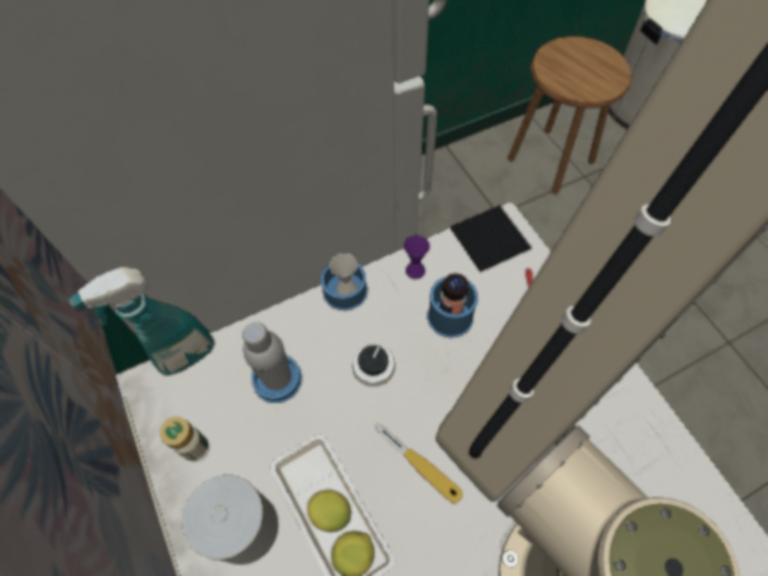

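View pics/top0.png

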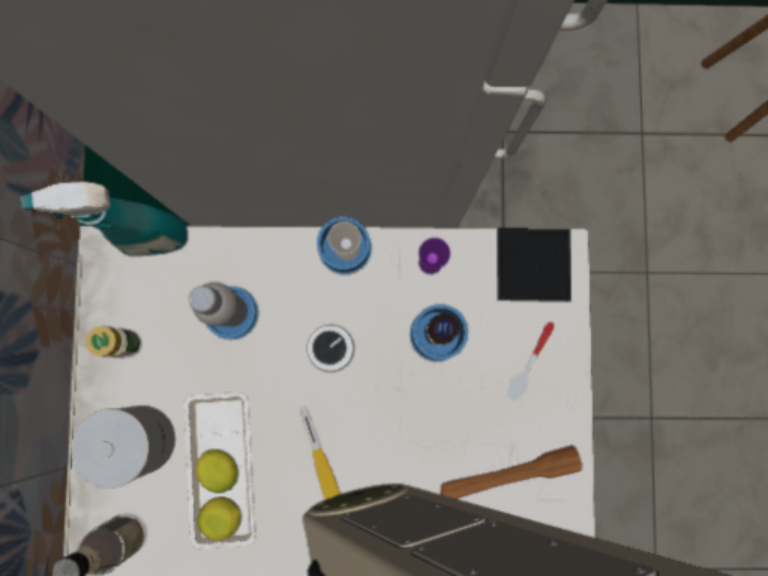

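The scene view (768×576) shows three blue pots: shaker at (272,375), jigger at (345,285) and jar at (452,305). The mat is at (490,238), the timer at (373,363) and the purple goblet at (416,257). In the top view the shaker's pot is at (228,310), the jigger's at (344,245) and the jar's at (439,332); the mat is at (534,265), with the spoon at (530,360). The jigger look-alikes are the steel one in the pot at top (345,240) and the purple one standing free at (433,255). The steel one is meant, because the purple one is excluded.

```bash
cat > meas.py <<'E'
from h import *
from scipy.optimize import least_squares
def circ(P,r=None):
    c0=np.median(P,0)
    f=(lambda q:np.hypot(*(P-q[:2]).T)-(r or q[2]))
    s=least_squares(f,[*c0,r or .03],loss='soft_l1',f_scale=.001).x
    return s
E
python3 - <<'E'
from meas import *
for n in("top","scene"):
    d=np.load(f"{n}0.npz"); im,W=d["im"],d["W"]
    hsv=cv2.cvtColor(im,cv2.COLOR_RGB2HSV)
    m=cv2.inRange(hsv,(98,110,50),(118,255,255)); m[W[...,2]<.0]=0; m[np.isnan(W[...,2])]=0
    N,L,S,C=cv2.connectedComponentsWithStats(cv2.morphologyEx(m,cv2.MORPH_CLOSE,np.ones((5,5))))
    for i in range(1,N):
        if S[i,4]<150: continue
        P=W[(L==i)&(m>0)]; zt=np.percentile(P[:,2],97)
        R=P[P[:,2]>zt-.006]
        print(n,"blue",C[i]*1.5,S[i,4],"rim z",zt.round(4),len(R),"c",circ(R[:,:2]).round(4),"pts", P[:,:2].min(0).round(3),P[:,:2].max(0).round(3))
    # table plane z, mat, wall
    print("table z",np.nanmedian(W[(abs(W[...,2])<.015)][:,2]))
    if n=="top":
        for nm,(u,v) in dict(mat=(534,265),timer=(330,348),purple=(433,255),shakercap=(207,298),jig=(345,235),jar=(440,328)).items():
            u,v=int(u/1.5),int(v/1.5); print(nm,W[v,u].round(4))
        k=(hsv[...,2]<60)&(abs(W[...,2]-.007)<.012)&(W[...,1]<-.12)&(W[...,0]>.5)
        P=W[k]; print("mat",len(P),np.percentile(P,[1,50,99],axis=0).round(3))
        # wall profile: min x for points z>.1 beyond table
        for y in np.arange(-.25,.35,.1):
            for zl in(.1,.2,.3,.4,.5):
                q=W[(abs(W[...,1]-y)<.05)&(abs(W[...,2]-zl)<.05)&(W[...,0]>.72)]
                if len(q): print("wall",y.round(2),zl,len(q),np.percentile(q[:,0],[2,50]).round(3),end=";")
        print()
        for nm,(u,v,h0,z0) in dict(shaker=(225,305,60,.15),jig=(344,245,30,.078),jar=(440,330,30,.098)).items():
            u,v=int(u/1.5),int(v/1.5); s=np.s_[v-30:v+30,u-40:u+40]
            P=W[s].reshape(-1,3); P=P[P[:,2]>z0]; 
            print(nm,len(P),"top z",np.percentile(P[:,2],97).round(4),"c",circ(P[P[:,2]>np.percentile(P[:,2],97)-.004][:,:2]).round(4),"mean",P.mean(0).round(4),P.min(0).round(4),P.max(0).round(4))
d=np.load("top0.npz")["im"]
a=cv2.resize(d[130:250,110:390][...,::-1],None,fx=2.8,fy=2.8,interpolation=cv2.INTER_CUBIC); cv2.imwrite("pics/crop1.png",a)
E
```

```text
top blue [342.76331361 249.45266272] 507 rim z 0.0483 219 c [0.5643 0.0891 0.0356] pts [0.526 0.051] [0.602 0.125]
top blue [239.22492401 318.35106383] 329 rim z 0.0253 144 c [0.4656 0.256  0.035 ] pts [0.428 0.219] [0.501 0.284]
top blue [438.47868453 332.92874543] 821 rim z 0.1104 64 c [ 0.4381 -0.05    0.0087] pts [ 0.399 -0.085] [ 0.471 -0.01 ]
table z -0.0007998514917538374
mat [ 0.5416 -0.1949  0.0067]
timer [0.4133 0.1059 0.0374]
purple [ 0.55   -0.0405  0.0306]
shakercap [0.4701 0.2467 0.182 ]
jig [0.5757 0.0855 0.0535]
jar [ 0.4396 -0.0447  0.1109]
mat 2013 [[ 0.501 -0.247  0.001]
 [ 0.549 -0.194  0.006]
 [ 0.595 -0.141  0.01 ]]
wall -0.15 0.1 152 [0.73  0.733];wall -0.15 0.2 112 [0.731 0.736];wall -0.15 0.3 2 [0.732 0.732];wall -0.15 0.4 323 [0.731 0.733];
shaker 313 top z 0.1819 c [0.4683 0.2549 0.0083] mean [0.467  0.2516 0.174 ] [0.4504 0.2378 0.15  ] [0.4845 0.2694 0.1839]
jig 111 top z 0.0874 c [0.564  0.0857 0.0213] mean [0.5685 0.0866 0.0827] [0.5419 0.0649 0.0781] [0.5869 0.1067 0.0883]
jar 320 top z 0.1128 c [ 0.438  -0.0494  0.0133] mean [ 0.4372 -0.0485  0.109 ] [ 0.4181 -0.0691  0.0982] [ 0.4559 -0.029   0.1152]
scene blue [343.2716263  288.33737024] 289 rim z 0.048 62 c [0.5614 0.0901 0.0345] pts [0.525 0.056] [0.597 0.126]
scene blue [449.57799443 313.24512535] 359 rim z 0.0786 90 c [ 0.4328 -0.0462  0.0341] pts [ 0.397 -0.083] [ 0.468 -0.01 ]
scene blue [279.25697211 386.56374502] 251 rim z 0.0256 108 c [0.4633 0.2567 0.0343] pts [0.427 0.221] [0.479 0.291]
table z -0.00015246978422378202
```

View pics/crop1.png

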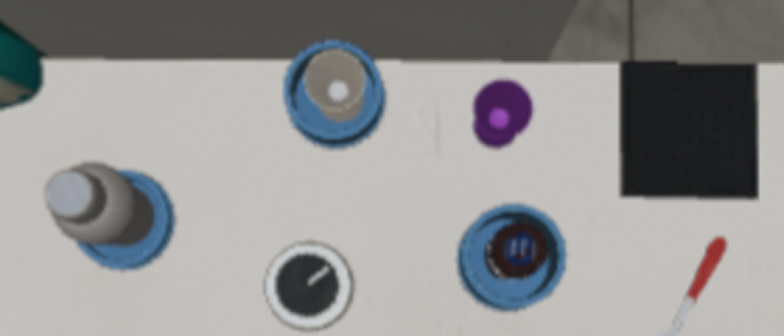

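The crop shows the steel jigger in the middle pot at crop (335,85), and the purple look-alike stands alone at (502,112), so I leave that one. The shaker is in the low pot at (455,256 mm class), and the jar is in the deep pot at crop (512,250).

Plan: jigger to mat, jar to mid pot, shaker to deep pot, jigger to low pot. First I move over while turning the fingers to close along x.

```bash
python3 -m jog '[0.59,1,0,0,0,0.38,1, 0.59,1,0,0,0,0.38,1, 0.59,1,0,0,0,0.38,1, 0.59,1,0,0,0,0.38,1, 0.59,1,0,0,0,0.38,1, 0.59,1,0,0,0,0.38,1, 0.59,1,0,0,0,0.38,1, 0.59,1,0,0,0,0.38,1, 0.59,1,0,0,0,0.38,1, 0.59,1,0,0,0,0.38,1, 0.59,1,0,0,0,0.38,1]' 40
python3 -m jog '[0.59,1,0,0,0,0,1, 0.59,1,0,0,0,0,1, 0.59,1,0,0,0,0,1, 0.59,1,0,0,0,0,1, 0.59,1,0,0,0,0,1, 0.59,1,0,0,0,0,1, 0.59,1,0,0,0,0,1]'
python3 -m jog '[0.59,1,0,0,0,0,1, 0.59,1,0,0,0,0,1, 0.59,1,0,0,0,0,1, 0.59,1,0,0,0,0,1, 0.59,1,0,0,0,0,1, 0.59,1,0,0,0,0,1, 0.59,1,0,0,0,0,1,0.59,1,0,0,0,0,1]'
python3 - <<'E'
from meas import *
for n in("top","scene"):
    d=np.load(f"{n}0.npz"); im,W=d["im"],d["W"]
    hsv=cv2.cvtColor(im,cv2.COLOR_RGB2HSV); m=(cv2.inRange(hsv,(98,110,50),(118,255,255))>0)
    for nm,c,h in(("deep",(.434,-.0475),.075),("mid",(.564,.089),.045),("low",(.465,.256),.022)):
        k=m&(abs(W[...,2]-h-.001)<.005)&(np.hypot(W[...,0]-c[0],W[...,1]-c[1])<.042)&(np.hypot(W[...,0]-c[0],W[...,1]-c[1])>.029)
        print(n,nm,k.sum(),circ(W[k][:,:2],.0355).round(4))
    for nm,c,z,r in(("jar",(.437,-.049),.09,.02),("jig",(.5644,.0858),.07,.0225),("shakcap",(.4675,.2536),.15,.018)):
        k=(W[...,2]>z)&(np.hypot(W[...,0]-c[0],W[...,1]-c[1])<.035)
        P=W[k][:,:2].astype(np.float32)
        print(n,nm,k.sum(),(P.min(0)+P.max(0))/2, cv2.minEnclosingCircle(P))
E
```

```text
clock: 1.02
tcp_pos: [0.3285, -0.3347, 0.231]
orientation: [-0.0, 0.707, 0.707, 0.0]
wrist_force: [0.2, -0.9, 0.6]
finger_gap: 0.0855
grip_force: 0.0
clock: 1.6
tcp_pos: [0.4479, -0.1315, 0.2311]
orientation: [-0.0, 0.707, 0.707, 0.001]
wrist_force: [-0.2, -1.1, -0.1]
finger_gap: 0.0852
grip_force: 0.0
clock: 2.27
tcp_pos: [0.5645, 0.0654, 0.2305]
orientation: [-0.0, 0.708, 0.707, -0.001]
wrist_force: [0.3, 0.6, -0.2]
finger_gap: 0.0854
grip_force: 0.0
top deep 251 [ 0.4351 -0.0472  0.0355]
top mid 229 [0.5643 0.0891 0.0355]
top low 146 [0.4658 0.2565 0.0355]
top jar 332 [ 0.43697506 -0.04907371] ((0.43749240040779114, -0.0488235279917717), 0.020517628639936447)
top jig 170 [0.5643666  0.08577441] ((0.5643665790557861, 0.08575983345508575), 0.022611843422055244)
top shakcap 313 [0.46745038 0.2536097 ] ((0.4680173099040985, 0.25454914569854736), 0.01769617199897766)
scene deep 98 [ 0.434  -0.0467  0.0355]
scene mid 63 [0.5623 0.0895 0.0355]
scene low 112 [0.4645 0.2567 0.0355]
scene jar 270 [ 0.43751615 -0.04876051] ((0.43765416741371155, -0.048633333295583725), 0.020860062912106514)
scene jig 139 [0.5651811  0.08508208] ((0.5644904971122742, 0.08476857095956802), 0.022804567590355873)
scene shakcap 297 [0.46653095 0.25565165] ((0.4669089913368225, 0.2557266652584076), 0.017814449965953827)
```

```bash
python3 -m jog '[0,0.1,0,0,0,0,1, 0,0.1,-0.2,0,0,0,1, 0,0.1,-0.4,0,0,0,1, 0,0.1,-0.6,0,0,0,1, 0,0.1,-0.75,0,0,0,1, 0,0.1,-0.85,0,0,0,1, 0,0.1,-0.89,0,0,0,1, 0,0.1,-0.89,0,0,0,1, 0,0.1,-0.89,0,0,0,1]' 40
python3 -m jog '[0,0,0,0,0,0,-0.2, 0,0,0,0,0,0,-0.2, 0,0,0,0,0,0,-0.5, 0,0,0,0,0,0,-0.5, 0,0,0,0,0,0,-0.5, 0,0,0,0,0,0,-0.5, 0,0,0,0,0,0,-0.5, 0,0,0,0,0,0,-0.5]' 40
```

```text
clock: 3.02
tcp_pos: [0.5647, 0.0838, 0.0541]
orientation: [0.0, 0.709, 0.706, 0.0]
wrist_force: [-0.6, -0.2, 0.0]
finger_gap: 0.0849
grip_force: 0.0
clock: 3.68
tcp_pos: [0.5655, 0.085, 0.055]
orientation: [0.001, 0.708, 0.706, 0.001]
wrist_force: [-0.6, -0.6, 4.7]
finger_gap: 0.0433
grip_force: 39.8
```

```bash
python3 -m jog '[0,0,0.05,0,0,0,-0.5, 0,0,0.15,0,0,0,-0.5, 0,0,0.3,0,0,0,-0.5, 0,0,0.45,0,0,0,-0.5, 0,0,0.6,0,0,0,-0.5, 0,0,0.65,0,0,0,-0.5, 0,0,0.65,0,0,0,-0.5]'
python3 -m jog '[-0.02,-0.1,0,0,0,0,-0.5, -0.04,-0.25,0,0,0,0,-0.5, -0.06,-0.4,0,0,0,0,-0.5, -0.08,-0.55,0,0,0,0,-0.5, -0.08,-0.7,0,0,0,0,-0.5, -0.08,-0.85,0,0,0,0,-0.5, -0.08,-1,0,0,0,0,-0.5]'
python3 -m jog '[0,-0.15,0,0,0,0,-0.5, 0,-0.3,0,0,0,0,-0.5, 0,-0.38,0,0,0,0,-0.5, 0,-0.4,0,0,0,0,-0.5, 0,-0.4,0,0,0,0,-0.5]'
python3 - <<'E'
from meas import *
im,W=cloud("scene"); cv2.imwrite("pics/s1.png",cv2.resize(im[100:300,200:400][...,::-1],(600,600)))
im,W=cloud("top"); np.savez("t1.npz",im=im,W=W)
E
```

```text
clock: 4.27
tcp_pos: [0.5666, 0.0851, 0.1873]
orientation: [0.002, 0.708, 0.706, 0.003]
wrist_force: [0.4, 0.7, -1.2]
finger_gap: 0.0429
grip_force: 40.8
clock: 4.85
tcp_pos: [0.5472, -0.1161, 0.1815]
orientation: [-0.001, 0.708, 0.706, -0.001]
wrist_force: [0.6, 0.1, -0.7]
finger_gap: 0.0431
grip_force: 40.8
clock: 5.27
tcp_pos: [0.5475, -0.1959, 0.1815]
orientation: [-0.001, 0.709, 0.706, -0.0]
wrist_force: [0.5, 0.2, -1.0]
finger_gap: 0.0428
grip_force: 40.8
```

View pics/s1.png

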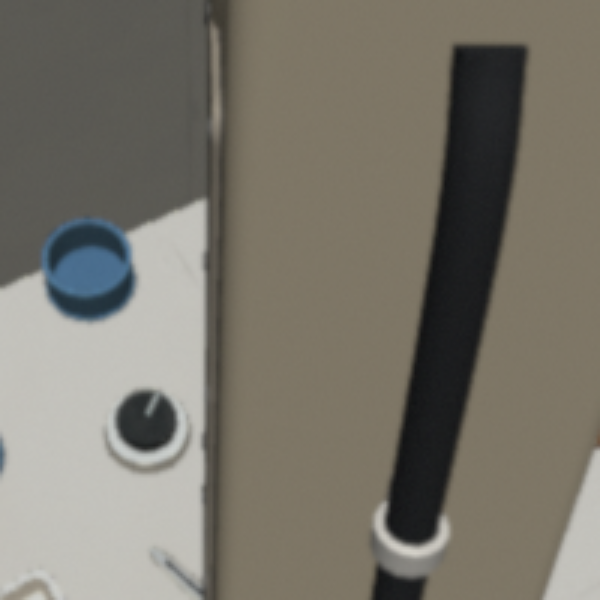

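```bash
python3 -m jog '[0,0,-0.15,0,0,0,-0.5, 0,0,-0.3,0,0,0,-0.5, 0,0,-0.45,0,0,0,-0.5, 0,0,-0.55,0,0,0,-0.5, 0,0,-0.59,0,0,0,-0.5, 0,0,-0.6,0,0,0,-0.5, 0,0,-0.6,0,0,0,-0.5]'
python3 -m jog '[0,0,-0.005,0,0,0,-0.5, 0,0,-0.01,0,0,0,-0.5, 0,0,-0.015,0,0,0,-0.5, 0,0,-0.015,0,0,0,-0.5]'

```

```text
clock: 5.95
tcp_pos: [0.5486, -0.1942, 0.0634]
orientation: [-0.0, 0.707, 0.707, -0.0]
wrist_force: [0.1, -0.7, -0.5]
finger_gap: 0.0429
grip_force: 40.8
clock: 6.28
tcp_pos: [0.549, -0.1954, 0.0612]
orientation: [0.001, 0.708, 0.706, 0.0]
wrist_force: [-0.4, 0.2, -0.3]
finger_gap: 0.0434
grip_force: 40.8
```

```bash
python3 -m jog '[0,0,-0.005,0,0,0,-0.5, 0,0,-0.01,0,0,0,-0.5, 0,0,-0.015,0,0,0,-0.5, 0,0,-0.015,0,0,0,-0.5]'
python3 -m jog '[0,0,-0.005,0,0,0,-0.5, 0,0,-0.01,0,0,0,-0.5,0,0,-0.01,0,0,0,-0.5]'

```

```text
clock: 6.62
tcp_pos: [0.5483, -0.1951, 0.0571]
orientation: [-0.0, 0.708, 0.706, -0.0]
wrist_force: [0.5, -0.2, -1.1]
finger_gap: 0.043
grip_force: 40.8
clock: 6.87
tcp_pos: [0.5486, -0.1953, 0.056]
orientation: [0.0, 0.708, 0.706, 0.0]
wrist_force: [-2.1, -0.1, 4.4]
finger_gap: 0.0434
grip_force: 41.1
```

```bash
python3 -m jog '[0,0,0,0,0,0,0.1, 0,0,0,0,0,0,0.3, 0,0,0,0,0,0,0.6, 0,0,0,0,0,0,1, 0,0,0,0,0,0,1, 0,0,0,0,0,0,1]'
python3 -m jog '[0,0,0.1,0,0,0,1, 0,0,0.3,0,0,0,1, 0,0,0.5,0,0,0,1, 0,0,0.7,0,0,0,1, 0,0,0.85,0,0,0,1, 0,0,0.85,0,0,0,1]'
python3 -m jog '[-0.55,0.73,0,0,0,0,1, -0.55,0.73,0,0,0,0,1, -0.55,0.73,0,0,0,0,1, -0.55,0.73,0,0,0,0,1, -0.55,0.73,0,0,0,0,1, -0.55,0.73,0,0,0,0,1, -0.55,0.73,0,0,0,0,1]'
python3 - <<'E'
from meas import *
im,W=cloud("top"); cv2.imwrite("pics/t2.png",im[110:290,100:420][...,::-1].repeat(2,0).repeat(2,1)); np.savez("t2.npz",im=im,W=W)
P=W[(W[...,2]>.05)&(W[...,2]<.1)&(abs(W[...,0]-.548)<.05)&(abs(W[...,1]+.195)<.05)]
print(len(P),P.min(0),P.max(0))
E
```

```text
clock: 7.37
tcp_pos: [0.5485, -0.1951, 0.0552]
orientation: [-0.0, 0.708, 0.706, 0.0]
wrist_force: [0.2, -0.4, -0.3]
finger_gap: 0.0856
grip_force: 0.0
clock: 7.87
tcp_pos: [0.5516, -0.1967, 0.233]
orientation: [0.006, 0.708, 0.706, 0.002]
wrist_force: [-0.1, -0.4, 0.4]
finger_gap: 0.0855
grip_force: 0.0
clock: 8.45
tcp_pos: [0.4386, -0.0488, 0.2255]
orientation: [0.001, 0.707, 0.707, 0.0]
wrist_force: [0.1, 0.7, -0.4]
finger_gap: 0.0856
grip_force: 0.0Traceback (most recent call last):
  File "<stdin>", line 4, in <module>
    return umr_minimum(a, axis, None, out, keepdims, initial, where)
ValueError: zero-size array to reduction operation minimum which has no identity
```

View pics/t2.png

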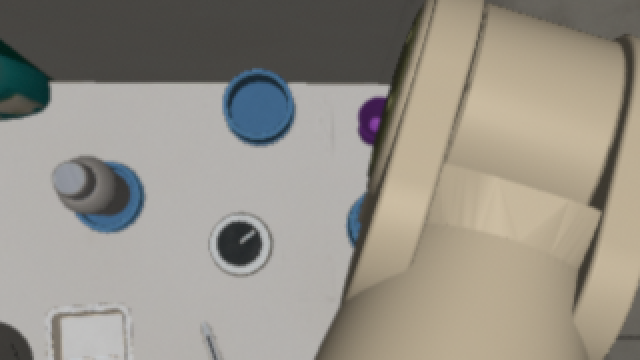

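```bash
python3 -m jog '[0,0,-0.15,0,0,0,1, 0,0,-0.35,0,0,0,1, 0,0,-0.5,0,0,0,1, 0,0,-0.62,0,0,0,1, 0,0,-0.68,0,0,0,1, 0,0,-0.71,0,0,0,1, 0,0,-0.72,0,0,0,1, 0,0,-0.72,0,0,0,1]'
python3 -m jog '[0,0,0,0,0,0,-0.1, 0,0,0,0,0,0,-0.1, 0,0,0,0,0,0,-0.5, 0,0,0,0,0,0,-0.5, 0,0,0,0,0,0,-0.5, 0,0,0,0,0,0,-0.5, 0,0,0,0,0,0,-0.5, 0,0,0,0,0,0,-0.5]' 40
```

```text
clock: 9.17
tcp_pos: [0.4392, -0.0499, 0.0812]
orientation: [0.0, 0.708, 0.706, -0.0]
wrist_force: [-0.1, 0.2, -0.2]
finger_gap: 0.0856
grip_force: 0.0
clock: 9.83
tcp_pos: [0.4393, -0.0493, 0.0823]
orientation: [0.001, 0.708, 0.706, 0.0]
wrist_force: [-0.8, -0.0, 6.2]
finger_gap: 0.0397
grip_force: 40.0
```

```bash
python3 -m jog '[0,0,0.05,0,0,0,-0.5, 0,0,0.15,0,0,0,-0.5, 0,0,0.3,0,0,0,-0.5, 0,0,0.45,0,0,0,-0.5, 0,0,0.6,0,0,0,-0.5, 0,0,0.65,0,0,0,-0.5, 0,0,0.65,0,0,0,-0.5, 0,0,0.65,0,0,0,-0.5]'
python3 -m jog '[0.06,0.06,0,0,0,0,-0.5, 0.16,0.18,0,0,0,0,-0.5, 0.28,0.3,0,0,0,0,-0.5, 0.4,0.45,0,0,0,0,-0.5, 0.5,0.57,0,0,0,0,-0.5, 0.59,0.66,0,0,0,0,-0.5, 0.62,0.69,0,0,0,0,-0.5, 0.62,0.69,0,0,0,0,-0.5, 0.62,0.69,0,0,0,0,-0.5]'
python3 - <<'E'
from meas import *
im,W=cloud("top"); cv2.imwrite("pics/t3.png",im[110:290,100:420][...,::-1].repeat(2,0).repeat(2,1))
print(env.get_state()["tcp_pos"])
im,W=cloud("scene"); cv2.imwrite("pics/s3.png",im[90:270,100:420][...,::-1].repeat(2,0).repeat(2,1))
P=W[(W[...,2]>.05)&(W[...,2]<.1)&(abs(W[...,0]-.548)<.05)&(abs(W[...,1]+.195)<.05)]
if len(P):print(len(P),P.min(0),P.max(0))
E
```

```text
clock: 10.5
tcp_pos: [0.4384, -0.0491, 0.2108]
orientation: [0.0, 0.708, 0.706, 0.0]
wrist_force: [-1.8, -0.1, -2.5]
finger_gap: 0.0391
grip_force: 40.9
clock: 11.25
tcp_pos: [0.561, 0.0887, 0.2091]
orientation: [-0.001, 0.708, 0.707, -0.002]
wrist_force: [-0.3, -0.5, -1.8]
finger_gap: 0.0393
grip_force: 40.9
[0.5609211  0.08821209 0.20971117]
```

View pics/s3.png

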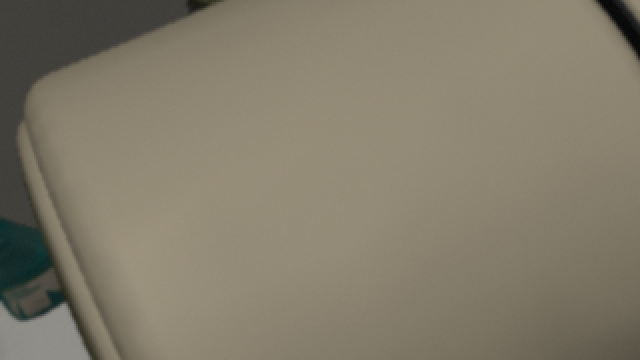

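The scene view shows only the arm, which covers everything. I'll lower the jar by the known heights and feel for contact.

```bash
python3 -m jog '[0.01,0,-0.1,0,0,0,-0.5, 0.01,0,-0.25,0,0,0,-0.5, 0.01,0,-0.4,0,0,0,-0.5, 0.01,0,-0.52,0,0,0,-0.5, 0.01,0,-0.58,0,0,0,-0.5, 0.01,0,-0.6,0,0,0,-0.5, 0.01,0,-0.6,0,0,0,-0.5]'
python3 -m jog '[0,0,-0.005,0,0,0,-0.5, 0,0,-0.01,0,0,0,-0.5, 0,0,-0.015,0,0,0,-0.5, 0,0,-0.02,0,0,0,-0.5, 0,0,-0.02,0,0,0,-0.5]'

```

```text
clock: 11.93
tcp_pos: [0.563, 0.0878, 0.0905]
orientation: [-0.001, 0.708, 0.706, -0.001]
wrist_force: [-0.0, -0.3, -2.4]
finger_gap: 0.0394
grip_force: 40.9
clock: 12.35
tcp_pos: [0.5648, 0.0889, 0.0878]
orientation: [0.0, 0.708, 0.706, 0.0]
wrist_force: [0.5, -1.0, -1.3]
finger_gap: 0.0398
grip_force: 40.9
```

```bash
python3 -m jog '[0,0,-0.005,0,0,0,-0.5, 0,0,-0.01,0,0,0,-0.5, 0,0,-0.015,0,0,0,-0.5, 0,0,-0.015,0,0,0,-0.5]'
python3 -m jog '[0,0,-0.005,0,0,0,-0.5, 0,0,-0.01,0,0,0,-0.5,0,0,-0.01,0,0,0,-0.5]'

```

```text
clock: 12.68
tcp_pos: [0.5643, 0.0889, 0.084]
orientation: [-0.0, 0.708, 0.706, -0.0]
wrist_force: [-0.9, -0.6, -2.0]
finger_gap: 0.0398
grip_force: 40.9
clock: 12.93
tcp_pos: [0.5646, 0.0889, 0.0823]
orientation: [0.0, 0.708, 0.706, 0.0]
wrist_force: [0.9, 0.3, -1.4]
finger_gap: 0.039
grip_force: 41.0
```

```bash
python3 -m jog '[0,0,-0.005,0,0,0,-0.5, 0,0,-0.005,0,0,0,-0.5,0,0,-0.005,0,0,0,-0.5]'

```

```text
clock: 13.18
tcp_pos: [0.5647, 0.0889, 0.0823]
orientation: [0.0, 0.708, 0.706, 0.0]
wrist_force: [-1.9, -0.5, 5.5]
finger_gap: 0.0397
grip_force: 41.6
```

```bash
python3 -m jog '[0,0,0,0,0,0,0.0, 0,0,0,0,0,0,0.2, 0,0,0,0,0,0,0.5, 0,0,0,0,0,0,1, 0,0,0,0,0,0,1, 0,0,0,0,0,0,1]'
python3 -m jog '[0,0,0.1,0,0,0,1, 0,0,0.3,0,0,0,1, 0,0,0.5,0,0,0,1, 0,0,0.7,0,0,0,1, 0,0,0.85,0,0,0,1, 0,0,0.85,0,0,0,1]'
python3 -m jog '[-0.1,0.15,0,0,0,0,1, -0.2,0.33,0,0,0,0,1, -0.3,0.5,0,0,0,0,1, -0.4,0.7,0,0,0,0,1, -0.48,0.82,0,0,0,0,1, -0.48,0.82,0,0,0,0,1, -0.48,0.82,0,0,0,0,1]'
python3 - <<'E'
from meas import *
im,W=cloud("top"); cv2.imwrite("pics/t4.png",im[110:290,100:420][...,::-1].repeat(2,0).repeat(2,1))
print(env.get_state()["tcp_pos"])
for c,z in(((.548,-.195),.07),((.564,.089),.09)):
    P=W[(W[...,2]>z)&(W[...,2]<.13)&(abs(W[...,0]-c[0])<.05)&(abs(W[...,1]-c[1])<.05)]
    if len(P):print(len(P),P.min(0),P.max(0))
E
```

```text
clock: 13.68
tcp_pos: [0.5645, 0.0888, 0.0812]
orientation: [-0.0, 0.708, 0.706, -0.0]
wrist_force: [-0.8, 0.6, 0.7]
finger_gap: 0.086
grip_force: 0.0
clock: 14.18
tcp_pos: [0.5677, 0.089, 0.2588]
orientation: [0.004, 0.708, 0.706, 0.004]
wrist_force: [0.4, 0.2, 1.4]
finger_gap: 0.0851
grip_force: 0.0
clock: 14.77
tcp_pos: [0.4673, 0.2543, 0.251]
orientation: [0.0, 0.707, 0.708, -0.0]
wrist_force: [-0.2, -0.1, -0.4]
finger_gap: 0.0855
grip_force: 0.0
[0.4681512  0.25328858 0.25098036]
187 [ 0.52482349 -0.21756904  0.07004428] [ 0.56946629 -0.17323125  0.08909286]
342 [0.5424013  0.06865301 0.09129863] [0.58327726 0.10860773 0.11460189]
```

View pics/t4.png

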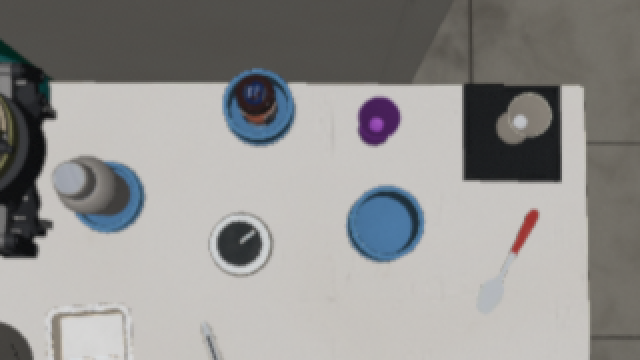

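The picture shows the jar standing in the middle pot at (258,100), the jigger upright on the mat at (525,118), and the deep pot empty at (386,223). The shaker is still in the low pot at (85,185).

```bash
python3 -m jog '[0,0,-0.1,0,0,0,1, 0,0,-0.2,0,0,0,1, 0,0,-0.32,0,0,0,1, 0,0,-0.42,0,0,0,1, 0,0,-0.48,0,0,0,1, 0,0,-0.51,0,0,0,1, 0,0,-0.525,0,0,0,1, 0,0,-0.525,0,0,0,1]'
python3 -m jog '[0,0,0,0,0,0,0, 0,0,0,0,0,0,0, 0,0,0,0,0,0,0, 0,0,0,0,0,0,-0.5, 0,0,0,0,0,0,-0.5, 0,0,0,0,0,0,-0.5, 0,0,0,0,0,0,-0.5, 0,0,0,0,0,0,-0.5, 0,0,0,0,0,0,-0.5]' 60
```

```text
clock: 15.48
tcp_pos: [0.4689, 0.252, 0.1459]
orientation: [-0.0, 0.708, 0.706, -0.0]
wrist_force: [0.8, 0.2, 0.9]
finger_gap: 0.0854
grip_force: 0.0
clock: 16.23
tcp_pos: [0.4694, 0.2532, 0.1475]
orientation: [0.001, 0.708, 0.706, 0.001]
wrist_force: [0.3, 0.5, 5.6]
finger_gap: 0.0337
grip_force: 60.1
```

```bash
python3 -m jog '[0,0,0.03,0,0,0,-0.5, 0,0,0.1,0,0,0,-0.5, 0,0,0.2,0,0,0,-0.5, 0,0,0.32,0,0,0,-0.5, 0,0,0.44,0,0,0,-0.5, 0,0,0.53,0,0,0,-0.5, 0,0,0.58,0,0,0,-0.5, 0,0,0.6,0,0,0,-0.5, 0,0,0.6,0,0,0,-0.5]'
python3 -m jog '[-0.01,-0.05,0,0,0,0,-0.5, -0.03,-0.15,0,0,0,0,-0.5, -0.05,-0.27,0,0,0,0,-0.5, -0.07,-0.4,0,0,0,0,-0.5, -0.09,-0.5,0,0,0,0,-0.5, -0.1,-0.6,0,0,0,0,-0.5, -0.11,-0.7,0,0,0,0,-0.5, -0.11,-0.75,0,0,0,0,-0.5, -0.11,-0.75,0,0,0,0,-0.5]'
python3 -m jog '[-0.01,-0.05,0,0,0,0,-0.5, -0.02,-0.15,0,0,0,0,-0.5, -0.03,-0.27,0,0,0,0,-0.5, -0.04,-0.4,0,0,0,0,-0.5, -0.05,-0.5,0,0,0,0,-0.5, -0.06,-0.6,0,0,0,0,-0.5, -0.06,-0.7,0,0,0,0,-0.5, -0.06,-0.75,0,0,0,0,-0.5, -0.06,-0.75,0,0,0,0,-0.5, -0.06,-0.75,0,0,0,0,-0.5]'
python3 - <<'E'
from meas import *
im,W=cloud("top"); a=im[110:290,100:420][...,::-1]
im,W=cloud("scene"); b=im[110:290,100:420][...,::-1]
cv2.imwrite("pics/b5.png",cv2.resize(np.vstack([a,b]),(533,600)))
print(env.get_state()["tcp_pos"])
E
```

```text
clock: 16.98
tcp_pos: [0.4685, 0.2529, 0.2665]
orientation: [0.0, 0.708, 0.706, 0.0]
wrist_force: [-0.2, 0.6, -3.6]
finger_gap: 0.034
grip_force: 60.3
clock: 17.73
tcp_pos: [0.4456, 0.1009, 0.2652]
orientation: [-0.001, 0.709, 0.705, -0.001]
wrist_force: [0.3, 0.7, -2.4]
finger_gap: 0.0341
grip_force: 60.3
clock: 18.57
tcp_pos: [0.4344, -0.0469, 0.2661]
orientation: [-0.0, 0.708, 0.706, 0.0]
wrist_force: [-0.2, -0.0, -4.0]
finger_gap: 0.034
grip_force: 60.3
[ 0.43441333 -0.04623623  0.26614886]
```

View pics/b5.png

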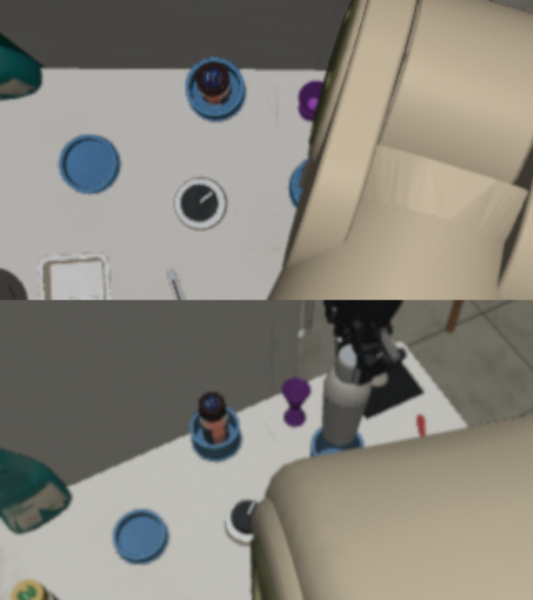

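The lower (scene) half shows the shaker hanging upright over the deep pot at (343,400). The low pot is empty at (140,535), and the timer is in place.

```bash
python3 -m jog '[0,0,-0.06,0,0,0,-0.5, 0,0,-0.13,0,0,0,-0.5, 0,0,-0.2,0,0,0,-0.5, 0,0,-0.26,0,0,0,-0.5, 0,0,-0.3,0,0,0,-0.5, 0,0,-0.3,0,0,0,-0.5]'
python3 -m jog '[0,0,-0.05,0,0,0,-0.5, 0,0,-0.1,0,0,0,-0.5, 0,0,-0.15,0,0,0,-0.5, 0,0,-0.2,0,0,0,-0.5, 0,0,-0.24,0,0,0,-0.5, 0,0,-0.26,0,0,0,-0.5, 0,0,-0.26,0,0,0,-0.5]'
python3 -m jog '[0,0,-0.005,0,0,0,-0.5, 0,0,-0.01,0,0,0,-0.5, 0,0,-0.015,0,0,0,-0.5, 0,0,-0.015,0,0,0,-0.5]'

```

```text
clock: 19.17
tcp_pos: [0.4334, -0.0459, 0.2047]
orientation: [-0.001, 0.707, 0.707, -0.001]
wrist_force: [0.3, 0.3, -2.8]
finger_gap: 0.0342
grip_force: 60.3
clock: 19.75
tcp_pos: [0.4337, -0.047, 0.1531]
orientation: [-0.001, 0.708, 0.706, -0.0]
wrist_force: [0.5, -0.1, -2.9]
finger_gap: 0.0338
grip_force: 60.3
clock: 20.08
tcp_pos: [0.4347, -0.0472, 0.1515]
orientation: [0.0, 0.708, 0.706, 0.0]
wrist_force: [-0.6, 1.1, -2.3]
finger_gap: 0.0339
grip_force: 60.3
```

```bash
python3 -m jog '[0,0,-0.005,0,0,0,-0.5, 0,0,-0.01,0,0,0,-0.5, 0,0,-0.015,0,0,0,-0.5, 0,0,-0.015,0,0,0,-0.5]'
python3 -m jog '[0,0,-0.005,0,0,0,-0.5, 0,0,-0.005,0,0,0,-0.5, 0,0,-0.005,0,0,0,-0.5]'

```

```text
clock: 20.42
tcp_pos: [0.4344, -0.0471, 0.1481]
orientation: [-0.0, 0.708, 0.706, -0.0]
wrist_force: [-1.1, 0.2, -2.5]
finger_gap: 0.034
grip_force: 60.3
clock: 20.67
tcp_pos: [0.4346, -0.0472, 0.1475]
orientation: [0.0, 0.708, 0.706, 0.0]
wrist_force: [-0.0, -0.2, -1.3]
finger_gap: 0.0338
grip_force: 60.4
```

```bash
python3 -m jog '[0,0,-0.005,0,0,0,-0.5, 0,0,-0.005,0,0,0,-0.5, 0,0,-0.005,0,0,0,-0.5]'

```

```text
clock: 20.92
tcp_pos: [0.435, -0.0473, 0.1474]
orientation: [0.001, 0.708, 0.706, 0.0]
wrist_force: [-1.6, 0.8, 6.6]
finger_gap: 0.034
grip_force: 61.3
```

```bash
python3 -m jog '[0,0,0,0,0,0,-0.1, 0,0,0,0,0,0,0.1, 0,0,0,0,0,0,0.4, 0,0,0,0,0,0,0.7, 0,0,0,0,0,0,1, 0,0,0,0,0,0,1, 0,0,0,0,0,0,1]' 40
python3 -m jog '[0,0,0.05,0,0,0,1, 0,0,0.15,0,0,0,1, 0,0,0.3,0,0,0,1, 0,0,0.43,0,0,0,1, 0,0,0.5,0,0,0,1, 0,0,0.5,0,0,0,1]'
python3 -m jog '[0.1,-0.13,0,0,0,0,1, 0.2,-0.28,0,0,0,0,1, 0.3,-0.43,0,0,0,0,1, 0.43,-0.58,0,0,0,0,1, 0.56,-0.74,0,0,0,0,1, 0.56,-0.74,0,0,0,0,1, 0.56,-0.74,0,0,0,0,1]'
python3 -m jog '[0,0,-0.15,0,0,0,1, 0,0,-0.35,0,0,0,1, 0,0,-0.53,0,0,0,1, 0,0,-0.7,0,0,0,1, 0,0,-0.83,0,0,0,1, 0,0,-0.9,0,0,0,1, 0,0,-0.945,0,0,0,1, 0,0,-0.945,0,0,0,1]'
```

```text
clock: 21.5
tcp_pos: [0.4345, -0.0471, 0.1463]
orientation: [-0.0, 0.708, 0.706, -0.0]
wrist_force: [0.6, 0.7, -0.4]
finger_gap: 0.0855
grip_force: 0.0
clock: 22.0
tcp_pos: [0.4364, -0.0477, 0.2496]
orientation: [0.003, 0.708, 0.706, 0.001]
wrist_force: [1.2, -0.2, 0.0]
finger_gap: 0.0853
grip_force: 0.0
clock: 22.58
tcp_pos: [0.5467, -0.1966, 0.2431]
orientation: [-0.002, 0.709, 0.706, -0.001]
wrist_force: [-0.6, 0.4, -0.5]
finger_gap: 0.0853
grip_force: 0.0
clock: 23.25
tcp_pos: [0.5443, -0.1933, 0.0553]
orientation: [-0.002, 0.708, 0.707, -0.001]
wrist_force: [-1.1, -1.1, -0.1]
finger_gap: 0.0853
grip_force: 0.0
```

```bash
python3 -m jog '[0,0,0,0,0,0,0, 0,0,0,0,0,0,-0.2, 0,0,0,0,0,0,-0.5, 0,0,0,0,0,0,-0.5, 0,0,0,0,0,0,-0.5, 0,0,0,0,0,0,-0.5, 0,0,0,0,0,0,-0.5, 0,0,0,0,0,0,-0.5]' 40
python3 -m jog '[0,0,0.05,0,0,0,-0.5, 0,0,0.15,0,0,0,-0.5, 0,0,0.3,0,0,0,-0.5, 0,0,0.45,0,0,0,-0.5, 0,0,0.6,0,0,0,-0.5, 0,0,0.75,0,0,0,-0.5, 0,0,0.87,0,0,0,-0.5, 0,0,0.95,0,0,0,-0.5, 0,0,0.95,0,0,0,-0.5, 0,0,0.95,0,0,0,-0.5]'
python3 -m jog '[-0.02,0.08,0,0,0,0,-0.5, -0.05,0.22,0,0,0,0,-0.5, -0.08,0.38,0,0,0,0,-0.5, -0.11,0.55,0,0,0,0,-0.5, -0.14,0.75,0,0,0,0,-0.5, -0.14,0.75,0,0,0,0,-0.5]'
python3 -m jog '[-0.02,0.08,0,0,0,0,-0.5, -0.05,0.22,0,0,0,0,-0.5, -0.08,0.38,0,0,0,0,-0.5, -0.11,0.55,0,0,0,0,-0.5, -0.14,0.75,0,0,0,0,-0.5, -0.14,0.75,0,0,0,0,-0.5]'
python3 -m jog '[-0.02,0.08,0,0,0,0,-0.5, -0.05,0.22,0,0,0,0,-0.5, -0.08,0.38,0,0,0,0,-0.5, -0.11,0.55,0,0,0,0,-0.5, -0.13,0.75,0,0,0,0,-0.5, -0.13,0.75,0,0,0,0,-0.5, -0.13,0.75,0,0,0,0,-0.5]'
```

```text
clock: 23.92
tcp_pos: [0.5478, -0.1958, 0.0591]
orientation: [0.002, 0.708, 0.706, 0.001]
wrist_force: [-0.6, 0.1, 6.3]
finger_gap: 0.0431
grip_force: 40.2
clock: 24.75
tcp_pos: [0.5469, -0.1954, 0.2484]
orientation: [0.001, 0.708, 0.706, 0.0]
wrist_force: [0.9, 0.3, -1.1]
finger_gap: 0.043
grip_force: 40.8
clock: 25.25
tcp_pos: [0.5151, -0.0385, 0.2457]
orientation: [-0.003, 0.706, 0.708, -0.0]
wrist_force: [-1.0, -0.2, -0.8]
finger_gap: 0.0427
grip_force: 40.8
clock: 25.75
tcp_pos: [0.4872, 0.1108, 0.2458]
orientation: [-0.002, 0.705, 0.709, -0.0]
wrist_force: [0.3, -0.7, -0.8]
finger_gap: 0.0432
grip_force: 40.8
clock: 26.33
tcp_pos: [0.4626, 0.2565, 0.2456]
orientation: [-0.001, 0.706, 0.708, -0.001]
wrist_force: [0.2, -0.6, -1.0]
finger_gap: 0.0432
grip_force: 40.8
```

```bash
python3 -m jog '[0.01,0,-0.1,0,0,0,-0.5, 0.01,0,-0.25,0,0,0,-0.5, 0.01,0,-0.4,0,0,0,-0.5, 0.01,0,-0.55,0,0,0,-0.5, 0.01,0,-0.68,0,0,0,-0.5, 0.01,0,-0.75,0,0,0,-0.5, 0.01,0,-0.75,0,0,0,-0.5, 0.01,0,-0.75,0,0,0,-0.5]'
python3 - <<'E'
from meas import *
im,W=cloud("top"); a=im[110:290,50:370][...,::-1]
im,W=cloud("scene"); b=im[130:310,100:420][...,::-1]
cv2.imwrite("pics/b6.png",cv2.resize(np.vstack([a,b]),(533,600)))
print(env.get_state()["tcp_pos"])
E
```

```text
clock: 27.0
tcp_pos: [0.4653, 0.2534, 0.0962]
orientation: [-0.001, 0.708, 0.706, -0.002]
wrist_force: [0.5, 0.8, -0.2]
finger_gap: 0.0432
grip_force: 40.9
[0.46720422 0.25447561 0.09830204]
```

View pics/b6.png

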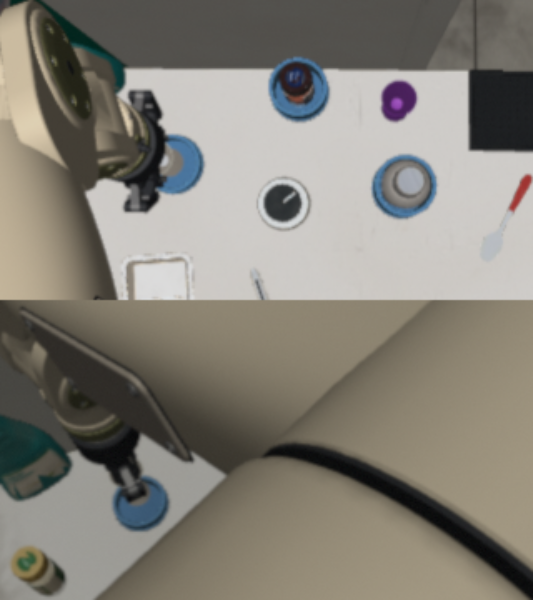

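The shaker stands in the deep pot at (405,185), the jar in the middle pot at (299,85), and the jigger hangs over the low pot at (180,163). The timer and spoon haven't moved.

```bash
python3 -m jog '[0,0.01,-0.05,0,0,0,-0.5, 0,0.01,-0.1,0,0,0,-0.5, 0,0.01,-0.14,0,0,0,-0.5, 0,0.01,-0.165,0,0,0,-0.5, 0,0.01,-0.165,0,0,0,-0.5, 0,0.01,-0.165,0,0,0,-0.5]'
python3 -m jog '[0,0,-0.005,0,0,0,-0.5, 0,0,-0.01,0,0,0,-0.5, 0,0,-0.01,0,0,0,-0.5]'
python3 -m jog '[0,0,-0.005,0,0,0,-0.5, 0,0,-0.01,0,0,0,-0.5, 0,0,-0.01,0,0,0,-0.5]'

```

```text
clock: 27.6
tcp_pos: [0.466, 0.2568, 0.0637]
orientation: [-0.0, 0.708, 0.706, -0.001]
wrist_force: [-0.1, -0.1, -1.8]
finger_gap: 0.0431
grip_force: 40.9
clock: 27.85
tcp_pos: [0.4667, 0.257, 0.0625]
orientation: [0.0, 0.708, 0.706, 0.0]
wrist_force: [-0.8, -0.4, -0.7]
finger_gap: 0.0428
grip_force: 40.9
clock: 28.1
tcp_pos: [0.4664, 0.2568, 0.0602]
orientation: [0.0, 0.708, 0.706, 0.0]
wrist_force: [-0.8, -0.2, -1.0]
finger_gap: 0.043
grip_force: 40.9
```

```bash
python3 -m jog '[0,0,-0.005,0,0,0,-0.5, 0,0,-0.01,0,0,0,-0.5, 0,0,-0.01,0,0,0,-0.5]'
python3 -m jog '[0,0,-0.005,0,0,0,-0.5, 0,0,-0.005,0,0,0,-0.5]'

```

```text
clock: 28.35
tcp_pos: [0.4665, 0.2569, 0.0582]
orientation: [0.0, 0.708, 0.706, 0.0]
wrist_force: [0.1, -0.1, -2.0]
finger_gap: 0.043
grip_force: 40.9
clock: 28.52
tcp_pos: [0.4667, 0.2571, 0.0581]
orientation: [0.0, 0.708, 0.706, 0.0]
wrist_force: [-0.9, 0.6, 4.5]
finger_gap: 0.043
grip_force: 41.1
```

Contact. I'll release, rise, retreat and check.

```bash
python3 -m jog '[0,0,0,0,0,0,0.1, 0,0,0,0,0,0,0.3, 0,0,0,0,0,0,0.6, 0,0,0,0,0,0,1, 0,0,0,0,0,0,1, 0,0,0,0,0,0,1]'
python3 -m jog '[0,0,0.1,0,0,0,1, 0,0,0.3,0,0,0,1, 0,0,0.5,0,0,0,1, 0,0,0.7,0,0,0,1, 0,0,0.9,0,0,0,1, 0,0,0.95,0,0,0,1, 0,0,0.95,0,0,0,1]'
python3 -m jog '[-0.1,0.05,0,0,0,0,1, -0.2,0.1,0,0,0,0,1, -0.3,0.15,0,0,0,0,1, -0.3,0.15,0,0,0,0,1, -0.3,0.15,0,0,0,0,1]'
python3 - <<'E'
from meas import *
im,W=cloud("top"); a=im[110:290,50:370][...,::-1]
for nm,c,z in(("jig",(.465,.2566),.07),("jar",(.564,.089),.09),("shaker",(.4345,-.047),.16)):
    P=W[(W[...,2]>z)&(W[...,2]<.2)&(abs(W[...,0]-c[0])<.035)&(abs(W[...,1]-c[1])<.035)]
    if len(P):print(nm,len(P),P.min(0).round(4),P.max(0).round(4))
im,W=cloud("scene"); b=im[130:310,100:420][...,::-1]
cv2.imwrite("pics/b7.png",cv2.resize(np.vstack([a,b]),(533,600)))
E
```

```text
clock: 29.02
tcp_pos: [0.4664, 0.2568, 0.0572]
orientation: [-0.0, 0.708, 0.706, -0.0]
wrist_force: [-0.7, 0.4, 0.7]
finger_gap: 0.0854
grip_force: 0.0
clock: 29.6
tcp_pos: [0.4687, 0.2577, 0.2516]
orientation: [0.002, 0.708, 0.706, 0.004]
wrist_force: [0.4, -0.4, 0.3]
finger_gap: 0.0858
grip_force: 0.0
clock: 30.02
tcp_pos: [0.4052, 0.2869, 0.2459]
orientation: [-0.0, 0.707, 0.707, -0.001]
wrist_force: [0.3, 0.3, 0.1]
finger_gap: 0.0851
grip_force: 0.0
jig 170 [0.4454 0.2361 0.0702] [0.4892 0.2783 0.0881]
jar 338 [0.543  0.0686 0.0909] [0.5833 0.1086 0.1152]
shaker 284 [ 0.4172 -0.0603  0.1617] [ 0.4507 -0.0272  0.183 ]
```

View pics/b7.png

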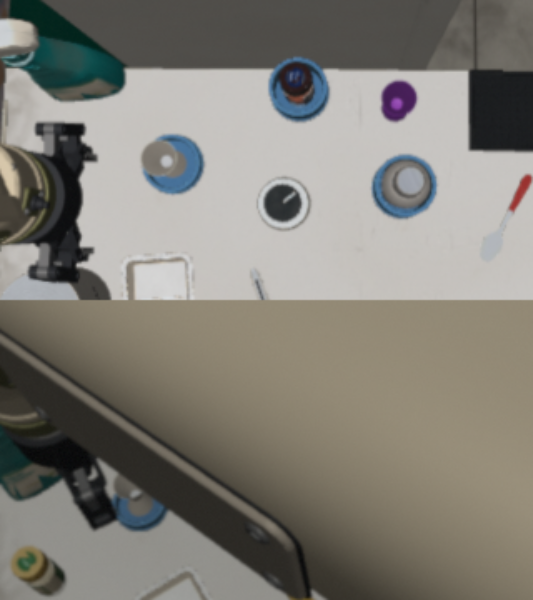

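The jigger is in the low pot at (170,160), the jar in the middle pot at (299,88) and the shaker in the deep pot at (405,185). All three are upright at the expected heights, and the arm is clear of everything.

```bash
python3 -c "
from workcell import env
print(env.hand_in())"
```

```text
the job is handed in; nothing more can be done
None
```

The job is handed in: the shaker stands in the deep pot, the spice jar in the middle pot and the jigger in the shallow pot, all upright, with the timer and spoon unmoved, in about 30 s of the 115 s allowed (the judge's result isn't shown).

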